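# Clamp the remote in the bedside lamp's cradle with its thumbwheel

## Robot

A 6-joint arm with a two-finger parallel gripper is mounted at the origin on the work surface. World frame = base frame: x ahead of the robot, y to its left, z up, the work surface at z = 0. Lengths are in m, angles in rad, forces in N, time in s.
With the tool pointing down it reaches from about 0.35 to 0.775 m from the base axis. Payload 5.5 kg.
Tool frame: the origin (TCP) lies at the very end of the fingers, on their centre line; the grasp point (between the pads) lies 19 mm behind it; z points along the fingers, y is the line along which they close (so a half turn about z gives the same grasp; the last joint's range is limited). The gripper opens to 85 mm and grips with 20 to 120 N. Pads are 22 mm wide; open, the fingers measure 114 mm over their backs; the gripper's body (76 mm by 85 mm) begins 54 mm behind the grasp point. The pads swing forward as they close: fully open they stand 13 mm farther back than shut.
Start: joints at [0.966, 0.313, 0.046, 1.304, 0, 1.431], TCP at [0.258, 0.514, 0.231] pointing down, gripper open.
Joint ranges: [-2.76, 2.76], [-0.86, 1.69], [-1.03, 1.26], [-2.2, 2.34], [-1.47, 1.5], [-3.14, 3.14]. Speed limits (rad/s): [2.57, 2.57, 3.14, 3.14, 3.14, 3.14].

## Interface

Orientations are given as a unit quaternion [w, x, y, z].
In Python, from workcell import env, cams, ticket, spotter gives the robot as it stands.
- The arm moves only by the tool jog_arm, never from a script. Its argument "increments" is a list that holds one entry, the list of rows, each a list of 7 numbers: the shift along the tool's x, y, z in units of 0.25 m (1.0 is 0.25 m), then the turn, a rotation vector about the tool's x, y, z in units of 180 degrees (1.0 is 180 degrees), then the closure in counts, from 0 (fully open) to 255 (shut). A call has 1 to 20 rows; each row shifts and turns the commanded pose from where the row before left it, along the tool's axes as they then stand; what a row does not reach is not made up. A row lasts 1/10 s, in which the tool goes at most 50 mm and 8.59 degrees, less where a joint would pass 70% of its speed; a pose out of reach is approached as far as the arm can. A call with a number of a shift or a turn outside -1 to 1 is refused whole. A call with a gripper value outside its range is refused whole. The fingers move at their own pace and stop on an object; "force" is the grip in N (left out, the last holds). Time passes only in rows, so rows that do not move let the fingers close. It gives the time, the measured TCP pose, the force, the opening and the grip force at its end, in the units of the state.
- env.get_state(): the state, without advancing time (a new reading comes with each control period).
- cams.read_camera(name): name is "scene" or "top"; returns a dict with "pixels" (420x560x3 uint8, red, green, blue), "fx", "fy", "cx", "cy" (pixels), "k1" (the pictures are not rectified: a ray, as slopes to the right and down, at radius r is drawn at 1 + k1 r^2 times it, then the intrinsics apply), "xyz" and "attitude" of the camera in the world. Camera axes: x right, y down, z forward; pixel columns grow to the right and rows downward; lengths in m; the calibration is good to about 2 mm. A picture is of the moment at which its call begins. There is no depth.
- ticket.hand_in(): hands the job in; it is judged then, once.
Trained networks look in the newest picture that a camera, given by its name, has taken for a name from the list of things; names that differ only in an ending like _2 or _b are one class to them, and where a whole thing is asked for, a point or a joint stands for the part that bears it (a point fixed in the world has none). Each returns a list of dicts, best first, with "conf" (0 to 1); they miss things now and then, are a little off and sometimes report something else, mostly with a low value. They report only what shows in the picture. A call takes as long as a camera call. They do not tell look-alikes from the thing itself.
- spotter.find_in(target, camera): "uv" ([column, row] in pixels, amid what is visible of it).
- spotter.cut_out(target, camera): "region" (420x560 bool, what is visible of it) and "uv" ([column, row] in pixels, amid what is visible of it).
- spotter.landmark_of(target, camera): "uv" ([column, row] in pixels: a listed point, or the origin of a listed thing).
The state is a dict: "clock": time; "joint_pos": joint angles; "qvel": joint speeds; "tau": joint torques, N m; "tcp_pos": TCP position; "orientation": TCP orientation; "wrist_force": force on the tool from outside, world axes, zero at the start; "ft_torque": the same for the moment, N m; "finger_gap": finger opening in m; "grip_force": force on a finger pad.
Only numpy, scipy, OpenCV 4.12 (cv2) and the standard library are available. Lean on these libraries where they do the work, as an engineer would, in place of code of your own. Each camera call takes 0.05 s, during which the arm holds its last target. There are 200 camera calls.

## Task

Put the air-conditioner remote away in the bedside lamp's sloping cradle: first roll the ribbed thumbwheel with a fingertip until the jaw stands at least a good centimetre wider open than the remote, lay the remote flat in the cradle between jaw and cheek, buttons up, display end uppermost and its other end down by the ledge, and let go of it. Then roll the wheel back until the jaw holds the remote snugly against the fixed cheek. Move the jaw only with the wheel, do not push it by hand, and leave the power bank, spectacle case, bottle and mug where they are.

Things in the scene. Friction and masses are not known exactly. Their poses are not given: they have to be found in the camera images.
- remote: White remote control, loose, about 0.13 kg: a slab 150 x 52 x 22 mm (x long, y wide, z thick), black display and grey buttons on its top (+z) face. Origin: centre of its underside; +x points to the display end. Starts flat on the table, buttons up, in one of three places that it swaps with the power bank and the spectacle case.
- display (a point): Centre of the remote's display, on its top face: 48 mm along +x from the remote's origin and 22 mm up.
- bed: Sloping wooden cradle, fixed, in front of a mushroom lamp. Origin: on its surface, at the lower end where the ledge begins. +x up the slope (30 degrees, away from the robot), +y left along its lower edge, +z square out of it. Surface: x 0 to 140, y -119 to 45 mm. The ledge (x -10 to 0, y -45 to 45 mm) stands 14 mm above it. The remote's long side goes along x, its lower end at the ledge.
- cheek (a point): Middle of the fixed cheek's inner face, in the bed's frame at (32, 27, 9) mm. The cheek runs from x = 5 to 60 mm, is 10 mm thick and stands 18 mm above the surface. The remote above x = 60 mm is clear of cheek and jaw, so fingers can hold it there.
- shade (a point): Centre of the underside of the lamp's fixed amber dome shade, 180 mm across and 90 mm high, on a stem behind: 128 mm horizontally behind and 130 mm to the right of the bed's origin, 137 mm higher. It overhangs the wheel's side, so an upright gripper at the wheel meets it: lean the tool about 30 degrees, square to the slope.
- wheel_crown (a point): Top of the ribbed black thumbwheel at rest: (35, -95, 26) mm in the bed's frame. Radius 25 mm, 24 mm wide, axle along the bed's x; only 9 mm stand out of the grey housing (x 12 to 58, y -122 to -68 mm, 17 mm high), so press on the crown and drag along y. The axle does not give. Rolling takes about 2.6 N at the rim; press with 5 to 25 N.
- wheel (a joint): Angle of the thumbwheel, rad, 0 to 4.13, geared to the jaw: 15 mm of jaw per rad (0.6 mm per mm of rim). The gap between jaw and cheek is 15 mm + 15 mm x this angle: the 52 mm remote is held at about 2.47. It grows, and opens, as the crown is dragged to the bed's -y (right); to +y closes. It stays where it is left. Starts at 0.7 to 1.8, too narrow for the remote.
- jaw: The moving jaw, a wooden plate at x = 5 to 60 mm of the bed, 8 mm thick, standing 18 mm above the surface. Its origin is on the surface, at x = 0, on the face that looks to the cheek (y = 12 mm minus 15 mm per rad of the wheel, in the bed's frame); axes as the bed's. Driven by the wheel; not to be pushed by hand.
- power_bank: White power bank, a slab 145 x 72 x 16 mm lying flat; origin: centre of the underside, x along it. A bystander.
- spectacle_case: Black rounded spectacle case, 160 x 60 x 36 mm, lying flat; origin: centre of the underside, x along it. A bystander.
- bottle: Clear water bottle with white cap, 64 mm across and 210 mm tall, standing; origin: centre of the underside. A bystander.
- mug: White mug, 80 mm across and 90 mm tall; origin: centre of the underside, handle to its +y. A bystander.
Things that resemble listed ones, but are neither listed nor needed, are in the scene too. Leave any turquoise look-alike of the remote alone.

How it is judged:
On the way, in this order (a step that is already met when the one before it is completed fails the run):
1. the jaw is opened with the wheel to a gap at least 9 mm wider than the remote, the remote still where it lay (y of jaw in the frame of bed below -0.034 m and distance of remote from where it was at the start of the episode below 0.02 m), for 0.1 s.
2. the remote is lifted off the table (height (world z) of remote above 0.05 m), for 0.1 s.
3. the remote lies in the open cradle, let go (x of remote in the frame of bed between 0.065 and 0.095 m and z of remote in the frame of bed between -0.006 and 0.006 m and x of display in the frame of bed above 0.105 m and z of display in the frame of bed above 0.016 m and y of remote in the frame of bed between -0.035 and 0.01 m and contact force between the fingers and remote below 0.3 N and linear speed of remote below 0.02 m/s and y of jaw in the frame of bed below -0.0295 m), for 0.2 s.
At the end, for the whole second after the job is handed in: The remote rests, let go, flat on the bed (within 6 mm), buttons up, display end uppermost, its centre 65 to 95 mm up the slope and within 5 mm of y = 0, parallel to the bed's x within 5 degrees, and the jaw is closed on it (gap under 55 mm: at most 3 mm of play) (x of remote in the frame of bed between 0.065 and 0.095 m and z of remote in the frame of bed between -0.006 and 0.006 m and x of display in the frame of bed above 0.105 m and z of display in the frame of bed above 0.016 m and y of remote in the frame of bed between -0.035 and 0.01 m and contact force between the fingers and remote below 0.3 N and linear speed of remote below 0.02 m/s and y of jaw in the frame of bed above -0.028 m and angle between the x axis of remote and the x axis of bed, either way round below 0.09 rad and y of remote in the frame of bed between -0.005 and 0.005 m); the robot touches nothing.
It fails at once if the jaw is pushed by hand (more than 4 N from the gripper) (contact force between any of the fingers, the arm and jaw above 4 N).
It fails at once if the power bank is moved more than 30 mm (distance of power_bank from where it was at the start of the episode above 0.03 m).
It fails at once if the spectacle case is moved more than 30 mm (distance of spectacle_case from where it was at the start of the episode above 0.03 m).
It fails at once if the bottle is moved more than 30 mm (distance of bottle from where it was at the start of the episode above 0.03 m).
It fails at once if the mug is moved more than 30 mm (distance of mug from where it was at the start of the episode above 0.03 m).
It also fails if it takes over 72 s, if anything falls off the work surface, if the arm or the gripper's body presses on something with over 40 N, if the wrist force passes 120 N, or if a joint passes its speed limit or range.

## Working session

There is one attempt and no reset: what is moved stays moved. The work goes in short steps, Python scripts to look and compute and a tool call to move; the robot and the scene stay as the last step left them, time stands still between calls to the robot, and variables do not carry over. Pictures are saved under pics/ and viewed, at most 10 in all, crops included, and the job is handed in when it is done.

Besides the shell and the picture viewer there is one more tool, called after ">>>" as a command line: name --argument value ..., lists and objects as JSON in quotes. jog_arm: Moves the arm, as the interface text tells. Shifts and turns lie within -1 to 1; 1 stands for 0.25 m of shift or 180 degrees of turn. Its arguments: {"type":"object","properties":{"increments":{"type":"array"},"force":{"type":"number"}},"required":["increments"]}

```bash
ls; mkdir -p pics
cat > h.py <<'E'
import numpy as np, cv2
from scipy.spatial.transform import Rotation as R
from workcell import env, cams, ticket, spotter
def q2R(q): return R.from_quat([q[1],q[2],q[3],q[0]])
def shot(n,name=None):
    c=cams.read_camera(n)
    if name: cv2.imwrite('pics/'+name,c['pixels'][:,:,::-1])
    return c
def Rc(c):
    a=np.array(c['attitude'],float)
    return q2R(a).as_matrix() if a.size==4 else a.reshape(3,3)
def ray(c,uv):
    K=np.array([[c['fx'],0,c['cx']],[0,c['fy'],c['cy']],[0,0,1.]])
    p=cv2.undistortPoints(np.array([[uv]],float),K,np.array([c['k1'],0,0,0,0.]))[0,0]
    d=Rc(c)@np.array([p[0],p[1],1]); return np.array(c['xyz'],float),d/np.linalg.norm(d)
def onz(c,uv,z):
    o,d=ray(c,uv); return o+d*(z-o[2])/d[2]
def tri(rays):
    A=np.zeros((3,3));b=np.zeros(3)
    for o,d in rays:
        P=np.eye(3)-np.outer(d,d);A+=P;b+=P@o
    x=np.linalg.solve(A,b); return x,[np.linalg.norm((np.eye(3)-np.outer(d,d))@(x-o)) for o,d in rays]
def proj(c,X):
    K=np.array([[c['fx'],0,c['cx']],[0,c['fy'],c['cy']],[0,0,1.]])
    M=Rc(c).T; p,_=cv2.projectPoints(np.atleast_2d(X).astype(float),cv2.Rodrigues(M)[0],-M@np.array(c['xyz'],float),K,np.array([c['k1'],0,0,0,0.]))
    return p[:,0]
E
cat > a.py <<'E'
from h import *
cs={n:shot(n,n+'0.png') for n in ('scene','top')}
for n,c in cs.items(): print(n,c['xyz'],c['attitude'],c['fx'],c['k1'])
for t in ['remote','display','bed','cheek','shade','wheel_crown','jaw','power_bank','spectacle_case','bottle','mug']:
    for n in cs:
        print(t,n,[(np.round(d['uv'],1).tolist(),round(d['conf'],2)) for d in spotter.landmark_of(t,n)[:4]])
im=np.hstack([cv2.imread('pics/scene0.png'),cv2.imread('pics/top0.png')])
s=env.get_state(); print(s)
E
python3 a.py
```

```text
pics
scene [1.23014709 0.68772016 0.81300374] [-0.16102568  0.3119964   0.83250441 -0.428562  ] 444.191893069155 0.031100358030683662
top [ 0.45974543 -0.03814605  1.46740009] [ 0.02995332 -0.70236609  0.71050546 -0.03109117] 422.3810459980176 -0.12280127786075867
remote scene [([222.0, 222.0], 0.93), ([338.2, 234.1], 0.84), ([199.3, 171.7], 0.78)]
remote top [([339.6, 199.2], 0.73), ([259.6, 259.3], 0.66), ([420.8, 225.1], 0.61)]
display scene [([350.7, 233.3], 0.76), ([183.7, 167.8], 0.68), ([211.4, 223.1], 0.6)]
display top [([431.5, 212.9], 0.96), ([246.0, 256.2], 0.94), ([334.1, 183.8], 0.6)]
bed scene [([351.5, 278.4], 0.79)]
bed top [([209.2, 223.3], 0.93)]
cheek scene [([356.7, 284.3], 0.69)]
cheek top [([196.3, 217.8], 0.82), ([310.0, 246.4], 0.7), ([336.2, 184.7], 0.42), ([339.9, 198.1], 0.41)]
shade scene [([413.1, 333.6], 0.73), ([352.9, 277.9], 0.16)]
shade top []
wheel_crown scene [([323.0, 247.5], 0.65)]
wheel_crown top [([232.8, 213.1], 0.88)]
jaw scene [([352.3, 276.9], 0.63)]
jaw top [([210.2, 221.7], 0.41), ([364.5, 241.9], 0.38)]
power_bank scene []
power_bank top
[... 317 characters left out ...]
.3], 0.59)]
{'clock': 1.2, 'joint_pos': array([9.66395162e-01, 3.13202815e-01, 4.61065472e-02, 1.30360570e+00,
       1.54295295e-05, 1.43117928e+00]), 'qvel': array([ 0.00056566,  0.00049655, -0.0009672 , -0.00107562, -0.00102818,
       -0.00117758]), 'tau': array([ 7.84431104e-04, -4.80476904e+01,  2.98813462e+01,  5.12041024e-04,
       -1.79272060e-04,  3.44617160e-05]), 'tcp_pos': array([0.2577695 , 0.51403143, 0.23132426]), 'orientation': array([9.96282415e-06, 2.30305938e-01, 9.73118273e-01, 4.67584309e-05]), 'wrist_force': array([-0.21334758, -0.08691971, -0.15632741]), 'ft_torque': array([ 0.05955826,  0.00331702, -0.03560468]), 'grip_force': 0.0, 'finger_gap': 0.08525109588812592}
```

Run:
```python
import cv2
t=cv2.imread('pics/top0.png'); cv2.imwrite('pics/topcrop.png',cv2.resize(t[150:300,140:470],None,fx=2.4,fy=2.4,interpolation=cv2.INTER_CUBIC))
```

```text
(no output)
```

View pics/scene0.png

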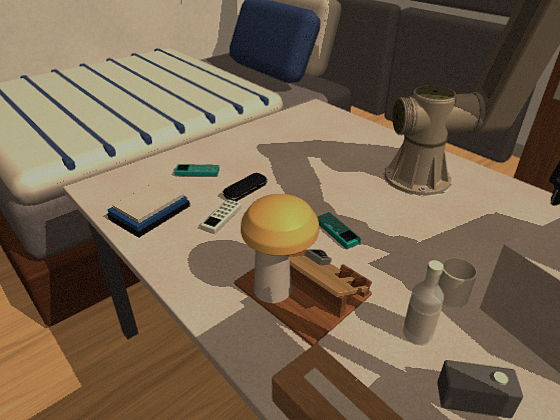

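View pics/topcrop.png

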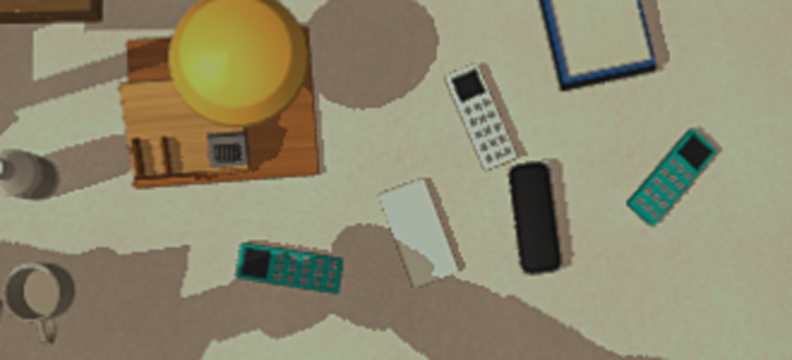

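```bash
cat > b.py <<'E'
from h import *
from scipy.optimize import least_squares
S=shot('scene');T=shot('top')
best=lambda t,n:(lambda l:np.array(l[0]['uv']) if l else None)(spotter.landmark_of(t,n))
P={'bed':[0,0,0],'cheek':[.032,.027,.009],'wheel_crown':[.035,-.095,.026]}
obs=[]
for t in P:
    r=[]
    for n,c in (('scene',S),('top',T)):
        uv=best(t,n); 
        if uv is not None: obs.append((c,uv,np.array(P[t])));r.append(ray(c,uv))
    if len(r)==2: print(t,tri(r))
uv=best('shade','scene')
def Rb(y): return R.from_euler('ZY',[y,-np.pi/6])
def f(p): return np.concatenate([proj(c,p[:3]+Rb(p[3]).apply(X))[0]-uv for c,uv,X in obs])
s=least_squares(f,[.6,.15,.02,0],loss='soft_l1'); print(s.x,np.round(s.fun.reshape(-1,2),1))
# remote
h=.022
for t,n,c in (('remote','top',T),('display','top',T),('remote','scene',S),('display','scene',S)):
    print(t,n,[np.round(onz(c,d['uv'],0 if t=='remote' else h),4).tolist() for d in spotter.landmark_of(t,n)])
for d in spotter.cut_out('remote','top')+spotter.cut_out('remote','scene'):
    print(d['uv'],d['conf'],cv2.minAreaRect(np.argwhere(d['region'])[:,::-1].astype(np.float32)))
E
python3 b.py
```

```text
bed (array([0.56745759, 0.20337458, 0.02461124]), [np.float64(0.0005795176377457623), np.float64(0.0005795176377457198)])
cheek (array([0.58751213, 0.24027893, 0.05121685]), [np.float64(0.006165984670500226), np.float64(0.006165984670500317)])
wheel_crown (array([0.5926482 , 0.1118799 , 0.08519322]), [np.float64(0.0029791853602573215), np.float64(0.0029791853602572633)])
[0.56777328 0.20590357 0.02766184 0.05848895] [[ 1.  -0.3]
 [-0.8 -0.3]
 [ 0.2 -1. ]
 [ 3.2 -1.8]
 [-0.9  4.9]
 [-0.2  1.7]]
remote top [[0.4441, 0.0333, 0.0], [0.6588, -0.2446, 0.0], [0.5562, -0.5397, 0.0]]
display top [[0.7077, -0.233, 0.022], [0.4536, 0.0793, 0.022], [0.5992, -0.5653, 0.022], [0.5597, 0.2091, 0.022], [0.4029, 0.3631, 0.022]]
remote scene [[0.655, -0.23, 0.0], [0.5538, -0.5288, 0.0], [0.4348, 0.0335, 0.0]]
display scene [[0.6959, -0.2228, 0.022], [0.5857, -0.5539, 0.022], [0.4253, 0.0752, 0.022]]
[338.9, 197.6] 0.58 ((339.639892578125, 198.2217559814453), (43.18204116821289, 16.307899475097656), 66.50143432617188)
[422.9, 223.3] 0.57 ((419.5081787109375, 223.09014892578125), (15.748537063598633, 43.02039337158203), 39.80556869506836)
[259.7, 259.2] 0.56 ((259.99462890625, 261.3675842285156), (43.565547943115234, 15.49228286743164), 8.972625732421875)
[218.6, 217.6] 0.91 ((221.10665893554688, 216.61785888671875), (17.796857833862305, 45.092430114746094), 47.862403869628906)
[197.9, 168.9] 0.78 ((196.52110290527344, 170.3036651611328), (44.97935104370117, 11.903627395629883), 1.7357046604156494)
```

```bash
cat > c.py <<'E'
from h import *
from scipy.optimize import least_squares
P={'bed':[0,0,0],'cheek':[.032,.027,.009],'wheel_crown':[.035,-.095,.026],'shade':None}
acc={}; cam={}
for k in range(7):
    for n in ('scene','top'):
        c=cam[n]=shot(n)
        for t in P:
            l=spotter.landmark_of(t,n)
            if l and l[0]['conf']>.4: acc.setdefault((t,n),[]).append(l[0]['uv'])
obs=[]
def Rb(y): return R.from_euler('ZY',[y,-np.pi/6])
for (t,n),v in acc.items():
    print(t,n,len(v),np.median(v,0).round(1),np.std(v,0).round(1)); obs.append((t,cam[n],np.median(v,0)))
def pt(t,p):
    if t=='shade': return p[:3]+R.from_euler('Z',p[3]).apply([.128,-.130,.137])
    return p[:3]+Rb(p[3]).apply(P[t])
def f(p): return np.concatenate([proj(c,pt(t,p))[0]-uv for t,c,uv in obs])
s=least_squares(f,[.567,.205,.027,.06],loss='soft_l1'); print(s.x.round(4),np.round(s.fun.reshape(-1,2),1))
# remote by colour region in top
T=cam['top'];im=T['pixels']
for n in ('top','scene'):
  for d in spotter.cut_out('remote',n):
    m=d['region'].astype(np.uint8)
    col=cam[n]['pixels'][m>0].mean(0)
    if col[0]<col[1]-25: continue
    cs=cv2.findContours(m,cv2.RETR_EXTERNAL,cv2.CHAIN_APPROX_NONE)[0]; k=max(cs,key=cv2.contourArea)[:,0]
    w=np.array([onz(cam[n],q,.022)[:2] for q in k]).astype(np.float32)*1000
    print('remote',n,col.round(),d['uv'],cv2.minAreaRect(w))
p=s.x; out=[]
L=[]
box=lambda x0,x1,y0,y1,z:[[x0,y0,z],[x1,y0,z],[x1,y1,z],[x0,y1,z]]
B=[box(0,.14,-.119,.045,0),box(-.01,0,-.045,.045,.014),box(.005,.06,.027,.037,.018),box(.012,.058,-.122,-.068,.017)]
for n,r in (('top',(170,260,180,290)),('scene',(210,330,240,390))):
    c=cam[n];g=c['pixels'][:,:,::-1][r[0]:r[1],r[2]:r[3]];z=4 if n=='top' else 3
    g=cv2.resize(g,None,fx=z,fy=z,interpolation=cv2.INTER_CUBIC)
    for b in B:
        q=proj(c,p[:3]+Rb(p[3]).apply(np.array(b)))
        cv2.polylines(g,[(((q-[r[2],r[0]]+.5)*z)).astype(np.int32)],True,(0,0,255),1)
    out.append(cv2.resize(g,None,fx=390/g.shape[1],fy=390/g.shape[1]))
H=max(o.shape[0] for o in out)
cv2.imwrite('pics/ov1.png',np.hstack([cv2.copyMakeBorder(o,0,H-o.shape[0],0,0,0) for o in out]))
E
python3 c.py
```

```text
bed scene 7 [352.9 277.6] [1.2 1.2]
cheek scene 7 [356.6 283.2] [1.6 1.3]
wheel_crown scene 7 [323.8 247. ] [1.3 1. ]
bed top 7 [208.4 221.9] [1.4 1.5]
cheek top 7 [195.8 217.3] [1.2 0.8]
wheel_crown top 7 [235.6 213.9] [1.8 1. ]
shade top 3 [196.2 217.7] [6.8 2.3]
[ 0.5688  0.2086  0.0346 -0.0199] [[  1.2   0.2]
 [  0.3  -2.1]
 [ -0.9   2.1]
 [ -0.9   0.9]
 [  2.7  -2. ]
 [ -1.5   3.1]
 [ 46.4 -38.8]]
remote top [127. 132. 118.] [339.8, 196.3] ((649.400146484375, -247.7653350830078), (152.88504028320312, 56.452178955078125), 20.800888061523438)
remote scene [132. 126. 102.] [219.1, 216.9] ((657.5001220703125, -235.31216430664062), (164.15721130371094, 64.65494537353516), 24.03057289123535)
```

View pics/ov1.png

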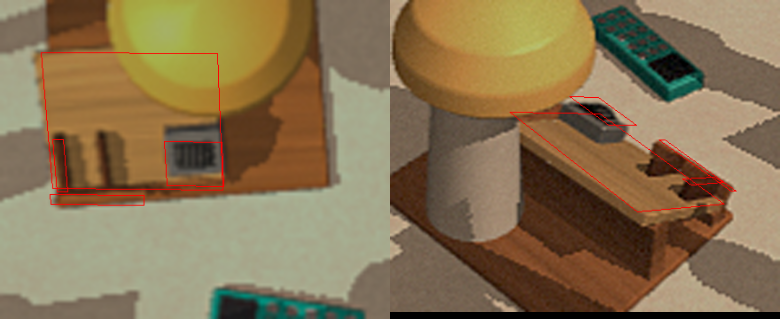

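```bash
cat > e.py <<'E'
exec(open('c.py').read().split("# remote by")[0].replace("'shade':None","").replace('range(7)','range(5)').replace("s=least","X=0#"))
tu=lambda X,Y:np.array([180+X/3.545-.5,170+Y/3.545-.5]); su=lambda X,Y:np.array([240+(X-390)/2.6-.5,210+Y/2.6-.5])
man=[('top',tu(38,55),[.14,.045,0]),('top',tu(166,127),[.058,-.068,.017]),('top',tu(220,124),[.058,-.122,.017]),
('scene',su(645,218),[.14,.045,0]),('scene',su(602,133),[.058,-.068,.017])]
for i,(n,uv,X) in enumerate(man): P[i]=X; obs.append((i,cam[n],uv))
s=least_squares(f,[.567,.205,.027,.06],loss='soft_l1'); print(s.x.round(4),np.round(s.fun.reshape(-1,2),1))
t=open('c.py').read(); exec(t[t.index('p=s.x'):].replace('ov1','ov2').replace(",box(.012",",box(.005,.06,-.015,-.007,.018),box(.012"))
E
python3 e.py
```

```text
bed scene 5 [352.9 279.2] [0.4 0.8]
cheek scene 5 [356.8 282.7] [1.5 0.9]
wheel_crown scene 5 [321.8 247.5] [1.5 1. ]
bed top 5 [207.5 224.3] [0.9 1.2]
cheek top 5 [197.1 217.5] [0.4 1.4]
wheel_crown top 5 [234.3 213. ] [0.8 0.6]
[0.5717 0.2071 0.0323 0.0613] [[-0.2 -0.5]
 [-0.1 -0.6]
 [-1.8  4.1]
 [ 0.6 -2.3]
 [ 1.4 -2.3]
 [-0.2  0.8]
 [-1.4 -0.3]
 [-0.9  1.7]
 [ 0.1  1.4]
 [ 0.2  0.4]
 [ 0.7 -0.4]]
```

View pics/ov2.png

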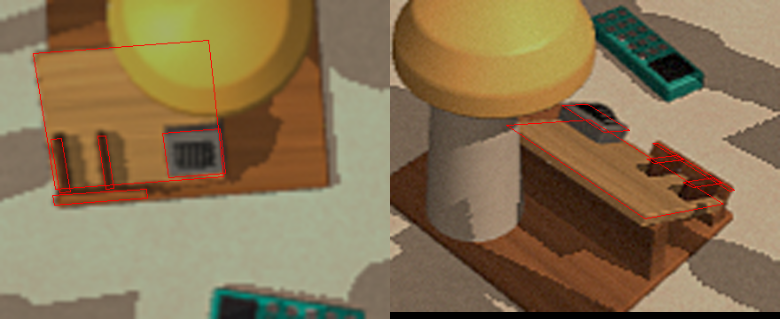

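```bash
cat > g.py <<'E'
from h import *
O=np.array([.572,.207,.032]); RB=R.from_euler('ZY',[.061,-np.pi/6])
bed=lambda X:O+RB.apply(X)
def inbed(): 
    s=env.get_state(); return (RB.inv().apply(s['tcp_pos']-O)*1000).round(1), RB.inv().apply(s['wrist_force']).round(1), s['finger_gap'], s['clock']
RS=RB*R.from_matrix(np.array([[-1,0,0],[0,1,0],[0,0,-1.]]).T)   # tool square to slope
def down(yaw): return R.from_euler('Z',yaw)*R.from_matrix(np.array([[-1,0,0],[0,1,0],[0,0,-1.]]).T)
def plan(wps,p=None,r=None):
    s=env.get_state(); p=s['tcp_pos'] if p is None else p; r=q2R(s['orientation']) if r is None else r
    for P,Q in wps:
        P=p if P is None else P; Q=r if Q is None else Q
        v=r.inv().apply(P-p)/.25; w=(r.inv()*Q).as_rotvec()/np.pi
        print('shift',v.round(3),'turn',w.round(4),'->',np.round(P,3)); p,r=P,Q
E
python3 - <<'E'
from g import *
plan([(None,down(.061)),([.42,.15,.231],None),(None,RS),(bed([.035,-.095+.014,.1]),None),(bed([.035,-.081,.03]),None)])
print(bed([.035,-.095,.026]))
T=shot('top');S=shot('scene')
for t in('bottle','mug'):
  print(t,[onz(T,d['uv'],0).round(3) for d in spotter.landmark_of(t,'top')[:1]],[onz(S,d['uv'],0).round(3) for d in spotter.landmark_of(t,'scene')[:1]])
E
```

```text
shift [0. 0. 0.] turn [ 0.      0.     -0.1674] -> [0.258 0.514 0.231]
shift [-5.590e-01 -1.493e+00  1.000e-03] turn [0. 0. 0.] -> [0.42  0.15  0.231]Traceback (most recent call last):
  File "<stdin>", line 2, in <module>
  File "g.py", line 12, in plan
    v=r.inv().apply(P-p)/.25; w=(r.inv()*Q).as_rotvec()/np.pi
                    ~^~
TypeError: unsupported operand type(s) for -: 'list' and 'list'
```

>>> jog_arm --increments '[[[0,0,0,0,0,-0.042,255],[0,0,0,0,0,-0.042,255],[0,0,0,0,0,-0.042,255],[0,0,0,0,0,-0.041,255],[-0.047,-0.125,0,0,0,0,255],[-0.047,-0.125,0,0,0,0,255],[-0.047,-0.125,0,0,0,0,255],[-0.047,-0.125,0,0,0,0,255],[-0.047,-0.125,0,0,0,0,255],[-0.047,-0.125,0,0,0,0,255],[-0.047,-0.125,0,0,0,0,255],[-0.047,-0.125,0,0,0,0,255],[-0.047,-0.125,0,0,0,0,255],[-0.047,-0.125,0,0,0,0,255],[-0.047,-0.125,0,0,0,0,255],[-0.047,-0.125,0,0,0,0,255]]]' --force 60

```text
clock: 9.15
tcp_pos: [0.4214, 0.1468, 0.2315]
orientation: [0.0, -0.03, 1.0, 0.0]
wrist_force: [0.4, -0.2, 0.6]
finger_gap: -0.0001
grip_force: 0.0
```

```bash
sed -i 's/P=p if P is None else P;/P=p if P is None else np.array(P);/' g.py
python3 - <<'E'
from g import *
plan([(None,RS),(bed([.035,-.081,.1]),None),(bed([.035,-.081,.032]),None)])
print(bed([.035,-.095,.026]),inbed())
T=shot('top');S=shot('scene')
for t in('bottle','mug'):
  print(t,[onz(T,d['uv'],0).round(3) for d in spotter.landmark_of(t,'top')[:1]],[onz(S,d['uv'],0).round(3) for d in spotter.landmark_of(t,'scene')[:1]])
E
```

```text
shift [0. 0. 0.] turn [-0.     -0.1664 -0.0004] -> [0.421 0.147 0.232]
shift [-0.274 -0.121  0.599] turn [0. 0. 0.] -> [0.557 0.125 0.136]
shift [0.    0.    0.272] turn [0. 0. 0.] -> [0.591 0.127 0.077]
[0.5950701  0.113232   0.07201666] (array([-33.6, -50.9, 249.8]), array([ 0.6, -0.3,  0.3]), -0.00014485173674233406, 9.15)
bottle [array([0.577, 0.406, 0.   ])] [array([0.566, 0.393, 0.   ])]
mug [array([0.41 , 0.368, 0.   ])] [array([0.413, 0.376, 0.   ])]
```

>>> jog_arm --increments '[[[0,0,0,0,-0.0416,0,255],[0,0,0,0,-0.0416,0,255],[0,0,0,0,-0.0416,0,255],[0,0,0,0,-0.0416,0,255],[-0.046,-0.022,0.1,0,0,0,255],[-0.046,-0.022,0.1,0,0,0,255],[-0.046,-0.022,0.1,0,0,0,255],[-0.046,-0.022,0.1,0,0,0,255],[-0.046,-0.022,0.1,0,0,0,255],[-0.044,-0.022,0.1,0,0,0,255],[0,0,0.08,0,0,0,255],[0,0,0.08,0,0,0,255],[0,0,0.08,0,0,0,255],[0,0,0,0,0,0,255]]]'

```text
clock: 10.85
tcp_pos: [0.5855, 0.1263, 0.0809]
orientation: [0.256, -0.03, 0.966, 0.008]
wrist_force: [-0.2, 1.1, -0.6]
finger_gap: 0.0002
grip_force: 0.0
```

```bash
cat > z.py <<'E'
from g import *
print(inbed())
a=[]
for n,r in (('top',(170,260,180,290)),('scene',(210,330,240,390))):
    g=shot(n)['pixels'][:,:,::-1][r[0]:r[1],r[2]:r[3]]; a.append(cv2.resize(g,None,fx=390/g.shape[1],fy=390/g.shape[1],interpolation=cv2.INTER_CUBIC))
H=max(o.shape[0] for o in a)
import sys
cv2.imwrite('pics/'+sys.argv[1],np.hstack([cv2.copyMakeBorder(o,0,H-o.shape[0],0,0,0) for o in a]))
E
python3 z.py w1.png
```

```text
(array([ 31.8, -81.4,  38.1]), array([-0.4,  1.2, -0.5]), 0.0002322388365803625, 10.85)
```

View pics/w1.png

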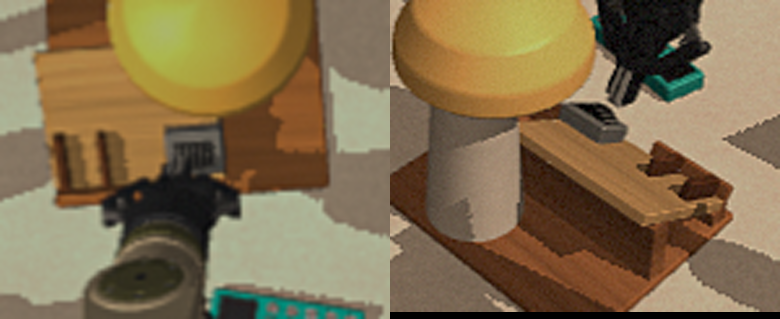

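>>> jog_arm --increments '[[[-0.013,-0.01,0,0,0,0,255],[0,0,0.012,0,0,0,255],[0,0,0.012,0,0,0,255],[0,0,0.012,0,0,0,255],[0,0,0.004,0,0,0,255],[0,0,0.004,0,0,0,255],[0,0,0,0,0,0,255]]]'

```text
clock: 11.65
tcp_pos: [0.5951, 0.1229, 0.0757]
orientation: [0.258, -0.029, 0.966, 0.008]
wrist_force: [-2.3, 1.0, 2.6]
finger_gap: 0.0002
grip_force: 2.0
```

```bash
python3 -c "
from g import *
print(inbed())"
```

```text
(array([ 37.4, -85.3,  28.9]), array([-0.6,  1.1,  3.3]), 0.0001548580616495913, 11.65)
```

>>> jog_arm --increments '[[[0,0,0.008,0,0,0,255],[0,0,0.008,0,0,0,255],[0,0,0,0,0,0,255],[0,-0.016,0,0,0,0,255],[0,-0.016,0,0,0,0,255],[0,-0.016,0,0,0,0,255],[0,-0.016,0,0,0,0,255],[0,0,0,0,0,0,255]]]'

```text
clock: 12.45
tcp_pos: [0.5966, 0.1085, 0.0756]
orientation: [0.259, -0.03, 0.965, 0.009]
wrist_force: [-38.1, -1.0, 46.8]
finger_gap: -0.0001
grip_force: 29.0
```

```bash
cat > jw.py <<'E'
from g import *
print(inbed())
for n in('scene','top'):
    c=shot(n)
    for d in spotter.landmark_of('jaw',n)[:2]:
        # intersect with bed plane z=0
        o,v=ray(c,d['uv']); o=RB.inv().apply(o-O); v=RB.inv().apply(v); print(n,d['conf'],((o-v*o[2]/v[2])*1000).round(1))
E
python3 jw.py
```

```text
(array([ 37.8, -99.8,  28.5]), array([-9.6,  1.4, 59.6]), -0.00014919014633733155, 12.45)
scene 0.41 [ 9.7 -7.6  0. ]
top 0.56 [-13. -11.   0.]
```

>>> jog_arm --increments '[[[0,0,-0.016,0,0,0,255],[0,0,0,0,0,0,255],[0,-0.01,0,0,0,0,255],[0,-0.01,0,0,0,0,255],[0,-0.01,0,0,0,0,255]]]'

```text
clock: 13.15
tcp_pos: [0.5972, 0.0997, 0.0757]
orientation: [0.259, -0.029, 0.966, 0.008]
wrist_force: [-0.1, 0.4, 0.4]
finger_gap: 0.0002
grip_force: 0.2
```

```bash
python3 z.py w2.png
```

```text
(array([  38. , -108.6,   28.5]), array([0.1, 0.5, 0.4]), 0.00022425926135630878, 13.15)
```

View pics/w2.png

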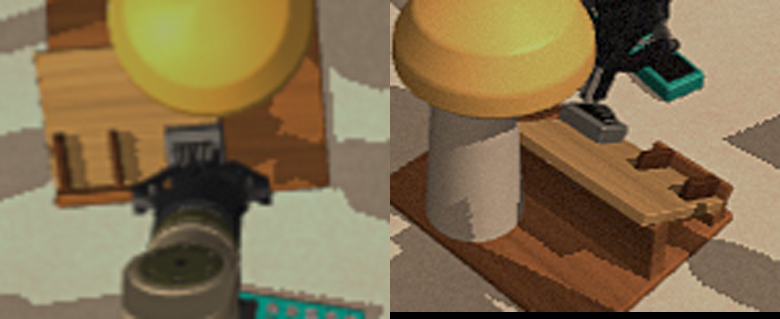

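>>> jog_arm --increments '[[[0,0,-0.04,0,0,0,255],[0,0.053,0,0,0,0,255],[0,0.053,0,0,0,0,255],[0,0,0.02,0,0,0,255],[0,0,0.02,0,0,0,255],[0,0,0.005,0,0,0,255],[0,0,0,0,0,0,255],[0,-0.012,0,0,0,0,255],[0,-0.012,0,0,0,0,255]]]'

```text
clock: 14.15
tcp_pos: [0.5956, 0.1226, 0.0752]
orientation: [0.258, -0.03, 0.965, 0.01]
wrist_force: [-15.6, 7.2, 19.9]
finger_gap: -0.0002
grip_force: 12.8
```

```bash
python3 -c "
from g import *
print(inbed())"
```

```text
(array([ 37.6, -85.7,  28.2]), array([-3.1,  8.2, 24.8]), -0.00020568782316596903, 14.15)
```

>>> jog_arm --increments '[[[0,-0.012,-0.001,0,0,0,255],[0,-0.012,0,0,0,0,255],[0,-0.012,0,0,0,0,255],[0,-0.012,0,0,0,0,255],[0,-0.012,0,0,0,0,255],[0,-0.012,0.001,0,0,0,255]]]'

```text
clock: 14.75
tcp_pos: [0.5968, 0.1024, 0.0755]
orientation: [0.259, -0.029, 0.965, 0.008]
wrist_force: [-9.4, -0.7, 13.3]
finger_gap: -0.0002
grip_force: 8.1
```

```bash
python3 jw.py
```

```text
(array([  37.6, -105.9,   28.5]), array([-1.5, -0.1, 16.2]), -0.0001746463739023304, 14.75)
scene 0.49 [-11. -36.   0.]
top 0.4 [-179.3  194.3    0. ]
```

Good control. Another identical stroke (26 mm back, press, 24 mm drag).

>>> jog_arm --increments '[[[0,0,-0.04,0,0,0,255],[0,0.052,0,0,0,0,255],[0,0.052,0,0,0,0,255],[0,0,0.02,0,0,0,255],[0,0,0.019,0,0,0,255],[0,0,0,0,0,0,255],[0,-0.012,0,0,0,0,255],[0,-0.012,0,0,0,0,255],[0,-0.012,0,0,0,0,255],[0,-0.012,0,0,0,0,255],[0,-0.012,0,0,0,0,255],[0,-0.012,0,0,0,0,255],[0,-0.012,0,0,0,0,255],[0,-0.012,0,0,0,0,255],[0,0,-0.06,0,0,0,255],[0,0,-0.06,0,0,0,255]]]'

```text
clock: 16.55
tcp_pos: [0.5812, 0.1024, 0.1002]
orientation: [0.257, -0.028, 0.966, 0.007]
wrist_force: [-0.1, 1.3, -0.1]
finger_gap: 0.0001
grip_force: 0.0
```

```bash
python3 z.py w3.png
```

```text
(array([  36.6, -104.9,   57.6]), array([-0. ,  1.3, -0.1]), 0.00013050104087774115, 16.55)
```

View pics/w3.png

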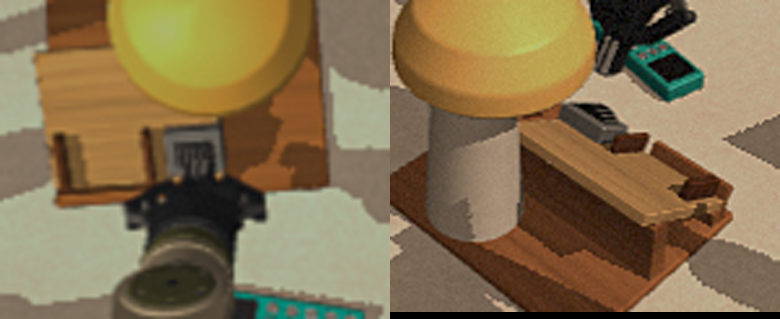

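Run:
```python
from g import *
y=.37; c=np.array([.652,-.247,0])+.015*np.array([np.cos(y),np.sin(y),0])
s=env.get_state(); p=s['tcp_pos']; r=q2R(s['orientation'])
p1=p+r.apply([0,0,-.1])
plan([(p1,None),(None,down(.061)),(None,down(y)),([.52,-.1,.18],None),([c[0],c[1],.12],None),([c[0],c[1],.003],None)])
```

```text
shift [-0.  -0.  -0.4] turn [0. 0. 0.] -> [0.532 0.1   0.189]
shift [0. 0. 0.] turn [-0.0003  0.167  -0.0006] -> [0.532 0.1   0.189]
shift [0. 0. 0.] turn [ 0.      0.     -0.0984] -> [0.532 0.1   0.189]
shift [ 0.335 -0.727  0.034] turn [0. 0. 0.] -> [ 0.52 -0.1   0.18]
shift [-0.34  -0.739  0.24 ] turn [0. 0. 0.] -> [ 0.666 -0.242  0.12 ]
shift [0.    0.    0.468] turn [0. 0. 0.] -> [ 0.666 -0.242  0.003]
```

>>> jog_arm --increments '[[[0,0,-0.1,0,0,0,200],[0,0,-0.1,0,0,0,100],[0,0,-0.1,0,0,0,0],[0,0,-0.1,0,0,0,0],[0,0,0,0,0.0418,0,0],[0,0,0,0,0.0418,0,0],[0,0,0,0,0.0418,0,0],[0,0,0,0,0.0418,0,0],[0,0,0,0,0,-0.0328,0],[0,0,0,0,0,-0.0328,0],[0,0,0,0,0,-0.0328,0],[0.048,-0.104,0.005,0,0,0,0],[0.048,-0.104,0.005,0,0,0,0],[0.048,-0.104,0.005,0,0,0,0],[0.048,-0.104,0.005,0,0,0,0],[0.048,-0.104,0.005,0,0,0,0],[0.048,-0.104,0.005,0,0,0,0],[0.048,-0.104,0.005,0,0,0,0]]]'

```text
clock: 18.45
tcp_pos: [0.5194, -0.1015, 0.1775]
orientation: [-0.002, -0.183, 0.983, 0.0]
wrist_force: [0.9, 0.5, -0.6]
finger_gap: 0.0855
grip_force: 0.0
```

>>> jog_arm --increments '[[[-0.0486,-0.1056,0.034,0,0,0,0],[-0.0486,-0.1056,0.034,0,0,0,0],[-0.0486,-0.1056,0.034,0,0,0,0],[-0.0486,-0.1056,0.034,0,0,0,0],[-0.0486,-0.1056,0.034,0,0,0,0],[-0.0486,-0.1056,0.034,0,0,0,0],[-0.0486,-0.1056,0.034,0,0,0,0],[0,0,0,0,0,0,0]]]'

```text
clock: 19.25
tcp_pos: [0.6662, -0.2445, 0.1143]
orientation: [-0.002, -0.182, 0.983, 0.001]
wrist_force: [0.3, 0.1, 0.2]
finger_gap: 0.0855
grip_force: 0.0
```

Run:
```python
from g import *
y=.37; c=np.array([.652,-.247,0])+.015*np.array([np.cos(y),np.sin(y),0])
plan([(None,down(y)),([c[0],c[1],.12],None),([c[0],c[1],.003],None)])
a=[]
for n in('scene','top'):
    k=shot(n); u=proj(k,[.652,-.247,.011])[0].astype(int)
    g=k['pixels'][max(0,u[1]-45):u[1]+45,u[0]-60:u[0]+60,::-1].copy()
    a.append(cv2.resize(g,(390,292),interpolation=cv2.INTER_CUBIC))
    for y2 in [y]:
        Q=R.from_euler('Z',y2).apply(np.array([[-.075,-.026,.022],[.075,-.026,.022],[.075,.026,.022],[-.075,.026,.022]]))+[.652,-.247,0]
        q=(proj(k,Q)-[u[0]-60,max(0,u[1]-45)]+.5)*3.25
        cv2.polylines(a[-1],[q.astype(np.int32)],True,(0,0,255),1)
cv2.imwrite('pics/r1.png',np.hstack(a))
```

```text
shift [0. 0. 0.] turn [ 0.0007 -0.0014 -0.0011] -> [ 0.666 -0.245  0.114]
shift [-0.003  0.011 -0.023] turn [0. 0. 0.] -> [ 0.666 -0.242  0.12 ]
shift [0.    0.    0.468] turn [0. 0. 0.] -> [ 0.666 -0.242  0.003]
```

View pics/r1.png

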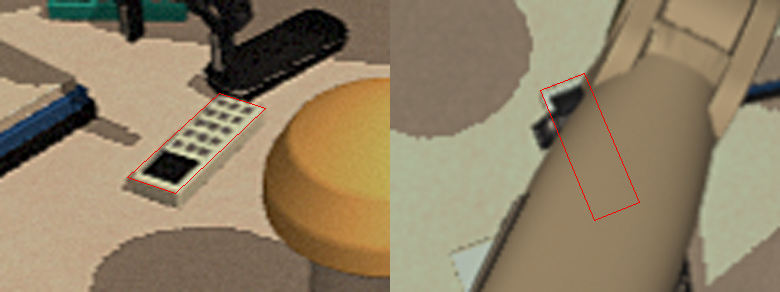

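>>> jog_arm --increments '[[[0,0.01,0.08,0,0,0,0],[0,0,0.08,0,0,0,0],[0,0,0.08,0,0,0,0],[0,0,0.08,0,0,0,0],[0,0,0.06,0,0,0,0],[0,0,0.04,0,0,0,0],[0,0,0.02,0,0,0,0],[0,0,0,0,0,0,0]]]' --force 40

```text
clock: 20.15
tcp_pos: [0.6638, -0.239, 0.0085]
orientation: [-0.001, -0.183, 0.983, 0.0]
wrist_force: [0.1, 0.0, -0.5]
finger_gap: 0.0856
grip_force: 0.0
```

>>> jog_arm --increments '[[[0,0,0,0,0,0,255],[0,0,0,0,0,0,255],[0,0,0,0,0,0,255],[0,0,0,0,0,0,255],[0,0,0,0,0,0,255],[0,0,0,0,0,0,255]]]'

```text
clock: 20.75
tcp_pos: [0.665, -0.2398, 0.0103]
orientation: [-0.0, -0.183, 0.983, -0.001]
wrist_force: [-0.3, -0.7, 4.9]
finger_gap: 0.051
grip_force: 42.8
```

>>> jog_arm --increments '[[[0,0,-0.04,0,0,0,255],[0,0,-0.1,0,0,0,255],[0,0,-0.11,0,0,0,255],[0,0,-0.11,0,0,0,255],[0,0,-0.11,0,0,0,255],[0,0,-0.11,0,0,0,255],[0,0,0,0,0,0,255]]]'

```text
clock: 21.45
tcp_pos: [0.6663, -0.24, 0.1589]
orientation: [0.002, -0.183, 0.983, -0.002]
wrist_force: [1.0, -0.7, -0.9]
finger_gap: 0.0509
grip_force: 42.1
```

```bash
cat > rm.py <<'E'
from g import *
s=env.get_state(); p=s['tcp_pos']; r=q2R(s['orientation'])
V=[]
for n in('scene','top'):
    c=shot(n)
    for t,z in(('remote',.0103),('display',-.0117)):
        for d in spotter.landmark_of(t,n)[:4]:
            o,v=ray(c,d['uv']); o=r.inv().apply(o-p); v=r.inv().apply(v); q=o+v*(z-o[2])/v[2]
            if abs(q[:2]).max()<.09: print(n,t,round(d['conf'],2),(q*1000).round(1))
print(inbed(),s['tcp_pos'])
E
python3 rm.py
python3 - <<'E'
from g import *
plan([([.5,-.1,.25],None),(None,down(.061)),([.46,.18,.25],None),(None,RS),(bed([.092,-.002,.09]),None),(bed([.092,-.002,.012]),None)])
E
```

```text
scene remote 0.83 [ 21.6 -71.7  10.3]
scene remote 0.79 [ 5.8 16.2 10.3]
scene display 0.86 [-42.6   8.7 -11.7]
scene display 0.7 [-19.  -81.4 -11.7]
top remote 0.52 [12.   3.8 10.3]
(array([ 115.2, -450.4,   71.7]), array([-0.8,  0.8, -0.7]), 0.05073914516830571, 21.75) [ 0.66634191 -0.24002466  0.15891454]
shift [ 0.411  0.754 -0.389] turn [0. 0. 0.] -> [ 0.5  -0.1   0.25]
shift [0. 0. 0.] turn [ 0.0009 -0.0017  0.098 ] -> [ 0.5  -0.1   0.25]
shift [0.091 1.128 0.   ] turn [0. 0. 0.] -> [0.46 0.18 0.25]
shift [0. 0. 0.] turn [ 0.     -0.1667  0.    ] -> [0.46 0.18 0.25]
shift [-0.325  0.072  0.622] turn [0. 0. 0.] -> [0.607 0.207 0.156]
shift [-0.    -0.     0.312] turn [0. 0. 0.] -> [0.646 0.209 0.088]
```

>>> jog_arm --increments '[[[0.059,0.108,-0.056,0,0,0,255],[0.059,0.108,-0.056,0,0,0,255],[0.059,0.108,-0.056,0,0,0,255],[0.059,0.108,-0.056,0,0,0,255],[0.059,0.108,-0.056,0,0,0,255],[0.059,0.108,-0.056,0,0,0,255],[0.059,0.108,-0.056,0,0,0,255],[0,0,0,0,0,0.033,255],[0,0,0,0,0,0.033,255],[0,0,0,0,0,0.032,255],[0.01,0.113,0,0,0,0,255],[0.01,0.113,0,0,0,0,255],[0.009,0.113,0,0,0,0,255],[0.009,0.113,0,0,0,0,255],[0.009,0.113,0,0,0,0,255],[0.009,0.113,0,0,0,0,255],[0.009,0.113,0,0,0,0,255],[0.009,0.113,0,0,0,0,255],[0.009,0.113,0,0,0,0,255],[0.009,0.113,0,0,0,0,255]]]'

```text
clock: 23.75
tcp_pos: [0.4591, 0.1814, 0.2513]
orientation: [-0.002, -0.031, 1.0, -0.0]
wrist_force: [0.0, 0.6, -1.5]
finger_gap: 0.0507
grip_force: 42.2
```

>>> jog_arm --increments '[[[0,0,0,0,-0.0417,0,255],[0,0,0,0,-0.0417,0,255],[0,0,0,0,-0.0417,0,255],[0,0,0,0,-0.0416,0,255],[0,0,0,0,0,0,255]]]'

```text
clock: 24.25
tcp_pos: [0.4514, 0.179, 0.2444]
orientation: [0.252, -0.031, 0.967, 0.007]
wrist_force: [-0.8, -0.7, -2.9]
finger_gap: 0.0508
grip_force: 42.3
```

```bash
python3 rm.py; python3 -c "
from g import *
plan([(None,RS),(bed([.093,-.007,.07]),None)])"
```

```text
scene display 0.63 [-20.7   9.3 -11.7]
top remote 0.95 [-2.6 -0.7 10.3]
top display 0.79 [-38.8  -3.4 -11.7]
(array([ 15.6, -19.5, 248.1]), array([-0.3, -0.1, -1.8]), 0.05064216605672815, 24.55) [0.4514182  0.1789527  0.24442698]
shift [0. 0. 0.] turn [ 0.0001 -0.0002 -0.0003] -> [0.463 0.181 0.255]
shift [-0.31   0.05   0.712] turn [0. 0. 0.] -> [0.618 0.203 0.139]
```

>>> jog_arm --increments '[[[-0.039,0.006,0.089,0,0,0,255],[-0.039,0.006,0.089,0,0,0,255],[-0.039,0.006,0.089,0,0,0,255],[-0.039,0.006,0.089,0,0,0,255],[-0.039,0.006,0.089,0,0,0,255],[-0.039,0.006,0.089,0,0,0,255],[-0.038,0.007,0.089,0,0,0,255],[-0.038,0.007,0.089,0,0,0,255],[0,0,0,0,0,0,255],[0,0,0,0,0,0,255]]]'

```text
clock: 25.55
tcp_pos: [0.6158, 0.2022, 0.1359]
orientation: [0.257, -0.029, 0.966, 0.008]
wrist_force: [0.2, 0.3, -1.5]
finger_gap: 0.0507
grip_force: 42.5
```

```bash
python3 rm.py; python3 rm.py
cat > v.py <<'E'
from g import *
import sys
off,yo=float(sys.argv[2]),float(sys.argv[3])
s=env.get_state(); p=s['tcp_pos']; r=q2R(s['orientation']); a=[]
for n,rr in (('top',(160,260,160,290)),('scene',(200,330,250,390))):
    k=shot(n); z=5; g=cv2.resize(k['pixels'][rr[0]:rr[1],rr[2]:rr[3],::-1],None,fx=z,fy=z,interpolation=cv2.INTER_CUBIC)
    for zz in (.0103,-.0117):
        Q=p+r.apply(np.array([[off+.075,yo-.026,zz],[off-.075,yo-.026,zz],[off-.075,yo+.026,zz],[off+.075,yo+.026,zz]]))
        cv2.polylines(g,[((proj(k,Q)-[rr[2],rr[0]]+.5)*z).astype(np.int32)],True,(0,0,255),1)
    a.append(cv2.resize(g,None,fx=395/g.shape[1],fy=395/g.shape[1]))
H=max(o.shape[0] for o in a)
cv2.imwrite('pics/'+sys.argv[1],np.hstack([cv2.copyMakeBorder(o,0,H-o.shape[0],0,0,0) for o in a]))
E
python3 v.py p1.png .011 0
```

```text
scene display 0.74 [-23.6  -3.  -11.7]
top remote 0.67 [ 5.5 -0.7 10.3]
top display 0.93 [-25.1   2.8 -11.7]
(array([89.5, -7. , 70.3]), array([-0.1,  0.5, -1. ]), 0.050927970060515367, 25.85) [0.61577371 0.20220043 0.13585253]
scene remote 0.75 [13.1  1.7 10.3]
scene display 0.81 [-50.   10.7 -11.7]
top remote 0.76 [ 7.6  0.5 10.3]
top display 0.91 [-37.6  -5.  -11.7]
(array([89.1, -7.1, 69.6]), array([ 0. , -0.6, -0.7]), 0.05045147635419945, 26.15) [0.61473641 0.20256853 0.1375938 ]
```

View pics/p1.png

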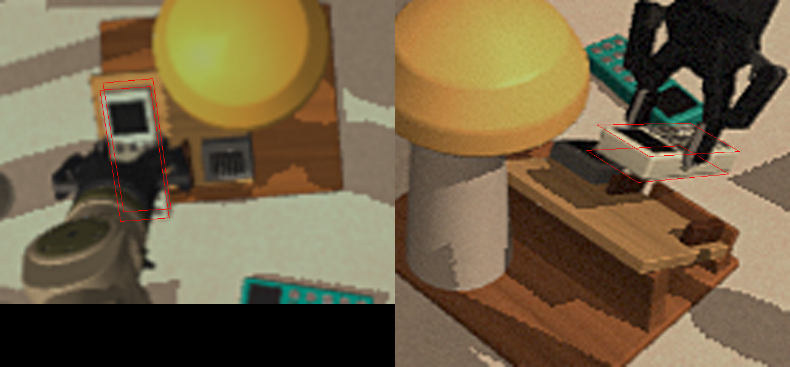

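>>> jog_arm --increments '[[[-0.016,0,0,0,0,0,255],[0,0,0.05,0,0,0,255],[0,0,0.05,0,0,0,255],[0,0,0.05,0,0,0,255],[0,0,0.04,0,0,0,255],[0,0,0.018,0,0,0,255],[0,0,0,0,0,0,255]]]'

```text
clock: 26.95
tcp_pos: [0.6439, 0.204, 0.092]
orientation: [0.257, -0.029, 0.966, 0.008]
wrist_force: [1.2, -0.8, -0.8]
finger_gap: 0.0507
grip_force: 42.5
```

```bash
python3 -c "
from g import *
print(inbed())"
```

```text
(array([92. , -7.4, 16.2]), array([ 0.5, -0.9, -1.3]), 0.050695830986933844, 26.95)
```

>>> jog_arm --increments '[[[0,0,0.006,0,0,0,255],[0,0,0.004,0,0,0,255],[0,0,0,0,0,0,255]]]'

```text
clock: 27.25
tcp_pos: [0.6453, 0.2044, 0.0916]
orientation: [0.258, -0.03, 0.966, 0.008]
wrist_force: [0.2, -0.5, -1.6]
finger_gap: 0.0509
grip_force: 42.5
```

```bash
python3 -c "
from g import *
print(inbed())"
```

```text
(array([93. , -7.1, 15.1]), array([-0.6, -0.5, -1.5]), 0.05086993829373619, 27.25)
```

>>> jog_arm --increments '[[[0,0,0.006,0,0,0,255],[0,0,0,0,0,0,255],[0,0,0.006,0,0,0,255],[0,0,0,0,0,0,255],[0,0,0,0,0,0,255]]]'

```text
clock: 27.75
tcp_pos: [0.6462, 0.2045, 0.0905]
orientation: [0.258, -0.03, 0.966, 0.008]
wrist_force: [-14.0, -1.8, 14.3]
finger_gap: 0.0508
grip_force: 44.7
```

```bash
python3 -c "
from g import *
print(inbed())"
```

```text
(array([93.3, -7.1, 13.7]), array([-5.1, -0.9, 19.4]), 0.0508334785312118, 27.75)
```

>>> jog_arm --increments '[[[0,0,-0.004,0,0,0,255],[0,0,0,0,0,0,200],[0,0,0,0,0,0,120],[0,0,0,0,0,0,0],[0,0,0,0,0,0,0],[0,0,0,0,0,0,0],[0,0,0,0,0,0,0],[0,0,0,0,0,0,0]]]'

```text
clock: 28.55
tcp_pos: [0.6464, 0.2043, 0.0894]
orientation: [0.258, -0.029, 0.966, 0.008]
wrist_force: [0.5, -0.2, -0.4]
finger_gap: 0.0852
grip_force: 0.0
```

>>> jog_arm --increments '[[[0,0,-0.03,0,0,0,0],[0,0,-0.06,0,0,0,0],[0,0,-0.08,0,0,0,0],[0,0,-0.08,0,0,0,0],[0,0,-0.08,0,0,0,0],[0,0,-0.08,0,0,0,100],[0,0,0,0,0,0,255],[0,0,0,0,0,0,255]]]'

```text
clock: 29.35
tcp_pos: [0.5956, 0.2014, 0.1798]
orientation: [0.259, -0.03, 0.965, 0.008]
wrist_force: [-0.2, 0.2, -1.1]
finger_gap: 0.0436
grip_force: 0.0
```

```bash
cat > v2.py <<'E'
from g import *
import sys
O2=O+RB.apply([0,0,.003]); print(inbed())
cx=float(sys.argv[2]);cy=float(sys.argv[3]); a=[]
for n,rr in (('top',(160,260,160,290)),('scene',(200,330,250,390))):
    k=shot(n); z=5; g=cv2.resize(k['pixels'][rr[0]:rr[1],rr[2]:rr[3],::-1],None,fx=z,fy=z,interpolation=cv2.INTER_CUBIC)
    for t,zz in(('remote',0),('display',.022)):
        for d in spotter.landmark_of(t,n)[:4]:
            o,v=ray(k,d['uv']); o=RB.inv().apply(o-O2); v=RB.inv().apply(v); q=o+v*(zz-o[2])/v[2]
            if abs(q[:2]-[.09,0]).max()<.08: print(n,t,round(d['conf'],2),(q*1000).round(1))
    zz=.022;Q=O2+RB.apply(np.array([[cx+.075,cy-.026,zz],[cx-.075,cy-.026,zz],[cx-.075,cy+.026,zz],[cx+.075,cy+.026,zz]]))
    cv2.polylines(g,[((proj(k,Q)-[rr[2],rr[0]]+.5)*z).astype(np.int32)],True,(0,0,255),1)
    a.append(cv2.resize(g,None,fx=395/g.shape[1],fy=395/g.shape[1]))
H=max(o.shape[0] for o in a)
cv2.imwrite('pics/'+sys.argv[1],np.hstack([cv2.copyMakeBorder(o,0,H-o.shape[0],0,0,0) for o in a]))
E
python3 v2.py q1.png .078 -.007
```

```text
(array([ 94. ,  -7. , 116.4]), array([-0.8,  0.2, -0.8]), 0.04355747018523691, 29.35)
top remote 0.62 [ 70.  -17.5   0. ]
top display 0.63 [120.5 -12.2  22. ]
scene remote 0.64 [99.9  9.   0. ]
scene display 0.93 [122.1  -4.7  22. ]
```

View pics/q1.png

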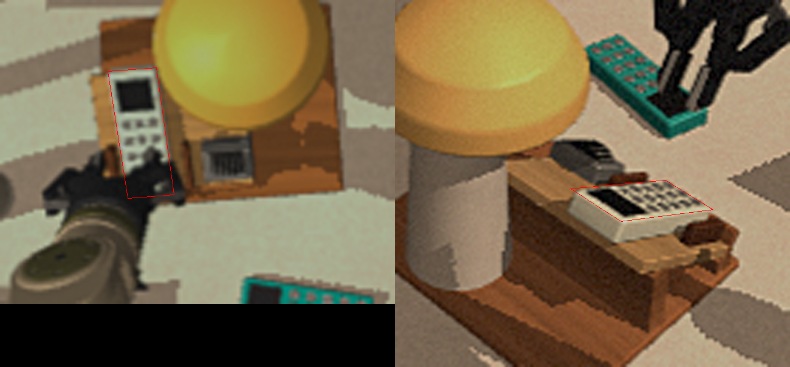

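>>> jog_arm --increments '[[[0.077,0,0,0,0,0,255],[0.077,0,0,0,0,0,255],[0.078,0,0,0,0,0,255],[0,-0.1,0,0,0,0,255],[0,-0.1,0,0,0,0,255],[0,-0.1,0,0,0,0,255],[0,-0.1,0,0,0,0,255],[0,0,0.1,0,0,0,255],[0,0,0.1,0,0,0,255],[0,0,0.1,0,0,0,255],[0,0,0,0,0,0,255],[0,0,0,0,0,0,255]]]'

```text
clock: 30.85
tcp_pos: [0.5878, 0.1005, 0.0834]
orientation: [0.256, -0.029, 0.966, 0.008]
wrist_force: [0.0, 0.7, 0.8]
finger_gap: 0.0002
grip_force: 0.0
```

```bash
python3 -c "
from g import *
print(inbed())
plan([(None,RS)])"
```

```text
(array([  33.7, -107.2,   39.9]), array([0.5, 0.7, 0.6]), 0.00023890123554255093, 30.85)
shift [0. 0. 0.] turn [ 0.     -0.0016 -0.    ] -> [0.588 0.101 0.083]
```

>>> jog_arm --increments '[[[0,0,0.025,0,0,0,255],[0,0,0.02,0,0,0,255],[0,0,0.006,0,0,0,255],[0,0,0,0,0,0,255],[0,0.012,0,0,0,0,255],[0,0.012,0,0,0,0,255]]]'

```text
clock: 31.45
tcp_pos: [0.5949, 0.1058, 0.075]
orientation: [0.259, -0.029, 0.966, 0.006]
wrist_force: [-9.3, -4.2, 13.5]
finger_gap: -0.0001
grip_force: 8.5
```

```bash
python3 -c "
from g import *
print(inbed())"
```

```text
(array([  35.9, -102.4,   28.9]), array([-1.5, -3.6, 16.5]), -0.00013286746252321347, 31.45)
```

>>> jog_arm --increments '[[[0,0.012,0,0,0,0,255],[0,0.012,0,0,0,0,255],[0,0.012,0,0,0,0,255],[0,0.012,0,0,0,0,255],[0,0.012,0,0,0,0,255],[0,0.012,0,0,0,0,255]]]'

```text
clock: 32.05
tcp_pos: [0.5938, 0.1247, 0.0747]
orientation: [0.258, -0.029, 0.966, 0.007]
wrist_force: [-0.1, -0.1, 0.2]
finger_gap: -0.0001
grip_force: 0.4
```

```bash
cat > jw2.py <<'E'
from g import *
print(inbed()); O2=O+RB.apply([0,0,.003])
for i in range(3):
  for n in('scene','top'):
    c=shot(n)
    for t,zz in(('jaw',0),('remote',0),('display',.022)):
      for d in spotter.landmark_of(t,n)[:3]:
        o,v=ray(c,d['uv']); o=RB.inv().apply(o-O2); v=RB.inv().apply(v); q=o+v*(zz-o[2])/v[2]
        if abs(q[:2]-[.06,-.02]).max()<.09: print(n,t,round(d['conf'],2),(q*1000).round(1))
E
python3 jw2.py
```

```text
(array([ 35.8, -83.5,  28.6]), array([ 0. , -0.1,  0.2]), -0.00011739757577995814, 32.05)
scene remote 0.84 [90.3 -4.9  0. ]
scene display 0.57 [113.6  -5.6  22. ]
top jaw 0.38 [ -6.8 -32.8   0. ]
top remote 0.6 [78.5 -1.8  0. ]
top display 0.72 [127.1   0.9  22. ]
scene remote 0.78 [83.3 -4.9  0. ]
scene display 0.61 [104.1 -10.   22. ]
top jaw 0.57 [ -1.9 -37.5   0. ]
top jaw 0.56 [19.8 29.9  0. ]
top remote 0.88 [ 81.3 -11.9   0. ]
top display 0.66 [124.1  -6.2  22. ]
scene remote 0.92 [85.2 -9.3  0. ]
scene remote 0.61 [ 58.6 -41.6   0. ]
scene display 0.63 [132.6   8.3  22. ]
top jaw 0.4 [-11.4 -28.4   0. ]
top display 0.97 [127.2   2.2  22. ]
```

>>> jog_arm --increments '[[[0,0,-0.04,0,0,0,255],[0,-0.047,0,0,0,0,255],[0,-0.047,0,0,0,0,255],[0,0,0.02,0,0,0,255],[0,0,0.02,0,0,0,255],[0,0,0,0,0,0,255],[0,0.012,0,0,0,0,255],[0,0.012,0,0,0,0,255],[0,0.012,0,0,0,0,255],[0,0.012,0,0,0,0,255]]]'

```text
clock: 34.25
tcp_pos: [0.5938, 0.1124, 0.0746]
orientation: [0.258, -0.029, 0.966, 0.007]
wrist_force: [-18.1, -4.8, 24.3]
finger_gap: -0.0002
grip_force: 14.6
```

```bash
python3 -c "
from g import *
print(inbed())"
```

```text
(array([ 35.1, -95.8,  28.9]), array([-3.8, -3.7, 30.2]), -0.0001922288603072895, 34.25)
```

>>> jog_arm --increments '[[[0,0.012,-0.003,0,0,0,255],[0,0.012,0,0,0,0,255]]]'

```text
clock: 34.45
tcp_pos: [0.5936, 0.1163, 0.0748]
orientation: [0.258, -0.028, 0.966, 0.004]
wrist_force: [-11.1, -16.5, 15.6]
finger_gap: 0.0001
grip_force: 9.5
```

```bash
python3 -c "
from g import *
print(inbed())"
```

```text
(array([ 35.3, -91.8,  29. ]), array([ -2.7, -15.8,  19.5]), 8.413874210278485e-05, 34.45)
```

>>> jog_arm --increments '[[[0,0,0,0,0,0,255],[0,0,-0.02,0,0,0,255],[0,0,-0.06,0,0,0,255],[0,0,-0.1,0,0,0,255],[0,0,-0.1,0,0,0,255],[0,0,-0.1,0,0,0,255],[0.1,0,-0.1,0,0,0,255],[0.1,0,-0.1,0,0,0,255],[0.1,0,-0.1,0,0,0,255],[0.1,0,0,0,0,0,255],[0,0,0,0,0,0,255]]]'

```text
clock: 35.55
tcp_pos: [0.4185, 0.1091, 0.1691]
orientation: [0.255, -0.03, 0.966, 0.008]
wrist_force: [0.2, 0.3, 0.7]
finger_gap: -0.0001
grip_force: 0.0
```

```bash
python3 jw2.py
python3 - <<'E'
from g import *
O2=O+RB.apply([0,0,.003])
for n in('top','scene'):
  k=shot(n)
  for d in spotter.cut_out('remote',n):
    m=d['region'].astype(np.uint8); c=max(cv2.findContours(m,0,1)[0],key=cv2.contourArea)[:,0]
    w=[]
    for q in c:
        o,v=ray(k,q); o=RB.inv().apply(o-O2); v=RB.inv().apply(v); w.append((o+v*(.022-o[2])/v[2])[:2]*1000)
    r=cv2.minAreaRect(np.array(w,np.float32))
    if abs(r[0][0]-75)<60 and abs(r[0][1])<60: print(n,r)
  # dark/bright profile across jaw-remote-cheek, top face height, x=50mm
  if n=='top':
    ys=np.arange(-60,45,3); q=proj(k,O2+RB.apply(np.array([[.05,y/1000,.02] for y in ys]))).round().astype(int)
    print([(int(y),int(k['pixels'][b,a].mean())) for y,(a,b) in zip(ys,q)])
E
```

```text
(array([-69.3, -88.4, 198.4]), array([0.6, 0.3, 0.5]), -6.637080368361945e-05, 35.55)
scene remote 0.69 [60.8 -2.2  0. ]
scene display 0.57 [136.4  14.4  22. ]
top jaw 0.53 [28.2 32.5  0. ]
top jaw 0.42 [ -4.8 -31.    0. ]
top remote 0.77 [85.4 -2.1 -0. ]
top display 0.69 [127.4  -8.6  22. ]
scene remote 0.65 [95.7  6.5  0. ]
scene display 0.88 [123.   12.2  22. ]
top jaw 0.45 [ -1.  -16.7  -0. ]
top remote 0.94 [84.8 -4.3  0. ]
top display 0.72 [132.   -3.7  22. ]
scene remote 0.59 [91.6  6.7  0. ]
scene display 0.6 [109.8   1.3  22. ]
top jaw 0.63 [ -5.4 -25.4   0. ]
top remote 0.93 [85.7  2.3  0. ]
top display 0.9 [125.6  -4.4  22. ]
top ((79.93152618408203, -0.46752166748046875), (153.58961486816406, 51.12067794799805), 0.13278454542160034)
[(-60, 113), (-57, 113), (-54, 104), (-51, 104), (-48, 76), (-45, 74), (-42, 78), (-39, 74), (-36, 55), (-33, 37), (-30, 56), (-27, 91), (-24, 140), (-21, 140), (-18, 152), (-15, 103), (-12, 86), (-9, 114), (-6, 131), (-3, 101), (0, 86), (3, 108), (6, 149), (9, 149), (12, 136), (15, 88), (18, 91), (21, 139), (24, 140), (27, 84), (30, 48), (33, 56), (36, 56), (39, 73), (42, 97)]
scene ((97.50566864013672, 12.710947036743164), (200.98178100585938, 71.52548217773438), 1.2440447807312012)
```

```bash
python3 -c "
from h import *
print(ticket.hand_in())"
```

```text
the job is handed in; nothing more can be done
None
```

The remote lies in the cradle, buttons up and display end uppermost. The jaw was wheeled shut until it stalled on it. My last top-camera measurement put it about 80 mm up the slope and 0.5 mm off y = 0, with about 0.1° of skew. The arm was withdrawn and the job handed in at about 36 s; no verdict came back.

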